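# Hold the long-wave lamp key of a UV viewing cabinet

## Task

Help me see whether the big onyx marble glows: push the specimen drawer of the viewing cabinet home until its catch clicks in, with the marble still lying in its wooden cup. Only then press the cabinet's sprung lamp key with the fingers to half of its travel (its first step, the long-wave lamp, not right down) and finish the program still holding it there, so that I can look in. Leave the other things on the bench where they are.

Things in the scene. Friction and masses are not known exactly. Their poses are not given: they have to be found in the camera images.
- cabinet: grey UV viewing cabinet, fixed, 240 mm deep, 330 wide. Origin on the bench under the middle of its front edge; x points from the front face to the back. Left part (y -35 to 165 mm): specimen drawer, above it a 45 mm deep ledge 78 mm high, then the sloped front with viewing hood, 226 mm high. Right part (y -165 to -35): lamp supply housing, flat top 78 mm high, with the lamp key at y = -105
- drawer: specimen drawer: aluminium front, black tray 190 mm deep and 160 wide, holding the cup. Origin 6 mm above the bench on its centre line, behind the front panel: in the cabinet's frame at y = 65 mm, and x = 0 when fully home (minus the opening when open). 1 to 3 N push it in, about 10 N as it rides over the ball catch at 12 to 5 mm from home; past that the catch pulls it home and keeps it there
- drawer_front (a point): middle of the outer face of the flat aluminium drawer front, 51 mm above the bench; moves with the drawer. The front is 180 mm wide, 8 mm thick and spans 8 to 72 mm above the bench; a pull lip on it (10 to 14 mm above the bench, 120 mm wide) sticks out 14 mm. Home, the face stands 8 mm proud of the cabinet's front
- drawer_cup (a point): centre of the onyx marble's place in its cup in the drawer, 41 mm above the bench; the cup is a round beech cradle of 50 mm outer diameter whose middle lies 83 mm behind the drawer's outer face
- onyx: bulky black onyx marble with mica flecks, 42 mm diameter, about 105 g, loose in the drawer's cup; origin at its centre
- key_travel (a joint): how far the lamp key is pressed, in rad: 0 free (sloping up to the front by 0.32), 0.16 half, 0.32 right down (level). Sprung steel paddle, hinged at its back end. At its pad it needs 3 N to start and 4.5 N at half; at about 0.17 it meets the second-step spring and stays near there up to about 11 N; 14 N press it right down. Springs back when let go
- lamp_key: the lamp key: a sprung steel paddle, 34 mm wide, 6 thick, running 95 mm from its hinge towards the cabinet's front; origin on the hinge line, 110 mm behind the cabinet's front and 92 mm above the bench; its axes turn with it (x from the pad end to the hinge, z out of its upper face)
- pad_top (a point): middle of the upper face of the black rubber finger pad (34 mm along the key, 32 wide, 5 thick) on the key's front end, 75 mm from the hinge: press here, down from above. About 123 mm above the bench when the key is free; half travel lowers it by 12 mm, full travel by 24 mm
- stand: slotted beech stand with round cradles, 220 x 70 x 28 mm, fixed, at the front right; origin under its middle, x along its length. Leave alone. Behind it, 0.45 to 0.5 m to the robot's right, stands a fixed brass swing-arm magnifier (240 mm high pillar, arm and lens ring at 219 mm reaching out above the stand)
- cats_eye1: striped cat's-eye marble, 20 mm diameter, in a cradle of the stand; origin at its centre. Leave alone
- cats_eye2: as cats_eye1, the middle one
- cats_eye3: as cats_eye1, the third
- tumbler: jade green glass tumbler, 74 mm diameter at the rim, 95 mm high, loose, upright to the left of the cabinet; origin under its middle. Leave alone
- bell: small bronze hand bell, 52 mm diameter, 82 mm high, standing loose in front of the lamp supply housing; origin under its middle. Leave alone
Not all that is in view belongs to the job. Of the things shaped like the onyx, the black one is meant.

How it is judged:
By the outcome, as a careful person would: the job done as asked, in the order asked, and still so for the second after the job is handed in, while the arm keeps its last pose, push and grip.
It also fails if it takes over 45 s, if anything falls off the work surface, if the arm or the gripper's body presses on something with over 40 N, if the wrist force passes 120 N, or if a joint passes its speed limit or range.

## Robot

A 7-joint arm with a two-finger parallel gripper is mounted at the origin on the work surface. World frame = base frame: x ahead of the robot, y to its left, z up, the work surface at z = 0. Lengths are in m, angles in degrees, forces in N, time in s.
With the tool pointing down it reaches from about 0.425 to 0.825 m from the base axis. Payload 3.6 kg.
Tool frame: the origin (TCP) lies at the very end of the fingers, on their centre line; the grasp point (between the pads) lies 19 mm behind it (hold_point_z is the distance from the TCP to the grasp point, in m); z points along the fingers, y is the line along which they close (so a half turn about z gives the same grasp; the last joint's range is limited). The gripper opens to 93 mm and grips with 3 to 60 N. Pads are 15 mm wide; open, the fingers measure 128 mm over their backs; the gripper's body (75 mm by 188 mm) begins 65 mm behind the grasp point.
Start: joints at [-66.091, 35.231, -0.722, 81.555, 0.464, 63.22, -2.315], TCP at [0.279, 0.587, 0.219] pointing down, gripper open.
Joint ranges: [-178.69, 178.69], [-17.37, 117.87], [-77.05, 75.6], [15.02, 138.74], [-78.02, 258.01], [0.78, 113.62], [-162.83, 162.83]. Speed limits (degrees/s): [159.86, 159.86, 180, 180, 180, 180, 180].

## Interface

Orientations are given as [roll, pitch, yaw] about the fixed x, y, z axes, in that order (R = Rz(yaw) Ry(pitch) Rx(roll)).
In Python, from rig import * gives the robot as it stands.
- The arm moves only by the tool step_arm, never from a script. Its argument "moves" is a list of rows, each a list of 3 entries, a list of its own where there are three numbers: the turn, a rotation vector about the tool's x, y, z in degrees, then the shift along the tool's x, y, z in m, then the finger opening in m, from 0 to 0.093. In form: [[[wx, wy, wz], [dx, dy, dz], fingers], ...]. A call has 1 to 5 rows; each row shifts and turns the commanded pose from where the row before left it, along the tool's axes as they then stand; what a row does not reach is not made up. A row lasts 1/12 s, in which the tool goes at most 41.7 mm and 7.16 degrees, less where a joint would pass 70% of its speed; a pose out of reach is approached as far as the arm can. A call with a gripper value outside its range is refused whole. The fingers move at their own pace and stop on an object; "squeeze" is the grip in N (left out, the last holds). Time passes only in rows, so rows that do not move let the fingers close. It gives the time, the measured TCP pose, the force, the opening and the grip force at its end, in the units of the state.
- read_state(): the state, without advancing time (a new reading comes with each control period).
- camera(name): name is "side" or "top"; returns a dict with "img" (384x512x3 uint8, blue, green, red), "intrinsics" (3x3 intrinsics, pixels), "k1" (the pictures are not rectified: a ray, as slopes to the right and down, at radius r is drawn at 1 + k1 r^2 times it, then the intrinsics apply), "camera_from_world" (4x4, takes a point from world to camera coordinates). Camera axes: x right, y down, z forward; pixel columns grow to the right and rows downward; lengths in m; the calibration is good to about 2 mm. A picture is of the moment at which its call begins. There is no depth.
- sign_off(): hands the job in; it is judged then, once.
Trained networks look in a picture, given as the dict that the camera call returned (one of the last four; its "shot" number tells which), for a name from the list of things; names that differ only in an ending like _2 or _b are one class to them, and where a whole thing is asked for, a point or a joint stands for the part that bears it (a point fixed in the world has none). Each returns a list of dicts, best first, with "score" (0 to 1); they miss things now and then, are a little off and sometimes report something else, mostly with a low value. They report only what shows in the picture. A call takes as long as a camera call. They do not tell look-alikes from the thing itself.
- find_in(query, picture): "extent" ([centre column, centre row, width, height] in pixels, round what is visible of it).
- cut_out(query, picture): "mask" (384x512 bool, what is visible of it) and "extent" ([centre column, centre row, width, height] in pixels, round what is visible of it).
The state is a dict: "time_s": time; "joints": joint angles; "qd": joint speeds; "tau": joint torques, N m; "tool_pos": TCP position; "eef_rot": TCP orientation; "force": force on the tool from outside, world axes, zero at the start; "moment": the same for the moment, N m; "gripper_width": finger opening in m; "grip_force": force on a finger pad.
Only numpy, scipy, OpenCV 4.12 (cv2) and the standard library are available. Lean on these libraries where they do the work, as an engineer would, in place of code of your own. Each camera call takes 0.05 s, during which the arm holds its last target. There are 200 camera calls.

## Working session

There is one attempt and no reset: what is moved stays moved. The work goes in short steps, Python scripts to look and compute and a tool call to move; the robot and the scene stay as the last step left them, time stands still between calls to the robot, and variables do not carry over. Pictures are saved under pics/ and viewed, at most 10 in all, crops included, and the job is handed in when it is done.

Besides the shell and the picture viewer there is one more tool, called after "Call:" as name(argument=value, ...) on one line, values as JSON. step_arm: Moves the arm, as the interface text tells. Its arguments: {"type":"object","properties":{"moves":{"type":"array"},"squeeze":{"type":"number"}},"required":["moves"]}

```bash
ls; mkdir -p pics
cat > h.py <<'E'
from rig import *
import numpy as np, cv2
def look(n,f=None):
    p=camera(n)
    if f: cv2.imwrite('pics/'+f,p['img'])
    return p
def ray(p,u,v):
    K=np.array(p['intrinsics']);k1=p['k1']
    d=np.array([(u-K[0,2])/K[0,0],(v-K[1,2])/K[1,1]]);s=d.copy()
    for _ in range(20): s=d/(1+k1*(s@s))
    T=np.array(p['camera_from_world']);R=T[:3,:3];t=T[:3,3]
    return -R.T@t, R.T@np.array([s[0],s[1],1.])
def at_z(p,u,v,z):
    o,d=ray(p,u,v);return o+d*(z-o[2])/d[2]
def proj(p,X):
    T=np.array(p['camera_from_world']);K=np.array(p['intrinsics'])
    c=T[:3,:3]@np.array(X)+T[:3,3];s=c[:2]/c[2];s=s*(1+p['k1']*(s@s))
    return K[:2,:2]@s+K[:2,2]
def tri(p,a,q,b):
    o1,d1=ray(p,*a);o2,d2=ray(q,*b)
    A=np.stack([d1,-d2],1);s=np.linalg.lstsq(A,o2-o1,rcond=None)[0]
    x,y=o1+d1*s[0],o2+d2*s[1];return (x+y)/2,np.linalg.norm(x-y)
E
python3 - <<'E'
from h import *
np.set_printoptions(precision=4,suppress=True)
s=look('side','s0.png');t=look('top','t0.png')
print(read_state())
for n,p in(('side',s),('top',t)):
    for q in ['cabinet','drawer','drawer_front','drawer_cup','onyx','lamp_key','pad_top','bell','tumbler','stand']:
        print(n,q,[(np.round(r['extent'],1).tolist(),round(r['score'],2)) for r in find_in(q,p)[:3]])
    print(-np.array(p['camera_from_world'])[:3,:3].T@np.array(p['camera_from_world'])[:3,3])
cv2.imwrite('pics/a.png',np.vstack([s['img'][:, :],t['img']])[:, :])
E
```

```text
pics
{'time_s': 0.1, 'joints': array([-66.0916,  35.2819,  -0.7237,  81.6296,   0.4661,  63.2203,
        -2.315 ]), 'qd': array([-0.0361, -0.1182,  0.1174, -0.2228,  0.0243, -0.0251,  0.0044]), 'tau': array([  0.001 , -46.004 ,   0.2098, -16.6244,  -0.0612,   0.0169,
         0.0001]), 'tool_pos': array([0.2788, 0.5864, 0.2176]), 'eef_rot': array([-179.8711,    0.0028,  154.5783]), 'force': array([-0.0733, -0.245 , -0.153 ]), 'moment': array([ 0.0401, -0.0505, -0.0134]), 'grip_force': 0.0, 'gripper_width': 0.09305650216711016}
side cabinet [([325.9, 189.9, 125.5, 134.4], 0.58)]
side drawer [([253.6, 207.9, 61.5, 47.4], 0.65)]
side drawer_front [([253.2, 206.5, 59.9, 52.0], 0.84)]
side drawer_cup [([252.4, 207.2, 62.5, 50.3], 0.61)]
side onyx [([259.4, 201.7, 14.1, 16.6], 0.64), ([228.4, 184.8, 13.0, 9.5], 0.6), ([205.6, 226.3, 17.8, 17.2], 0.49)]
side lamp_key [([317.8, 206.6, 36.4, 11.4], 0.67), ([252.2, 206.7, 64.2, 49.5], 0.52)]
side pad_top [([317.0, 204.1, 37.7, 14.7], 0.76), ([245.8, 241.9, 19.6, 37.0], 0.61)]
side bell [([246.3, 240.7, 19.2, 33.0], 0.58)]
side tumbler [([265.
[... 204 characters left out ...]
.0, 138.5, 127.7], 0.82), ([296.6, 131.2, 14.9, 36.7], 0.37)]
top drawer [([224.1, 183.4, 75.1, 59.0], 0.97)]
top drawer_front [([224.0, 183.7, 70.3, 61.6], 0.7)]
top drawer_cup [([223.7, 183.2, 73.7, 57.6], 0.65)]
top onyx [([402.1, 287.4, 4.3, 6.4], 0.6), ([192.8, 236.9, 19.0, 14.0], 0.56), ([166.0, 191.1, 20.0, 18.0], 0.55)]
top lamp_key [([296.9, 131.7, 14.9, 35.8], 0.8)]
top pad_top [([297.5, 128.8, 15.8, 36.4], 0.88), ([223.2, 182.0, 75.9, 56.8], 0.32)]
top bell [([285.1, 214.3, 21.2, 17.0], 0.5)]
top tumbler [([158.3, 141.8, 32.5, 33.3], 0.91)]
top stand [([398.6, 253.9, 44.2, 88.6], 0.7), ([281.8, 211.3, 23.4, 16.4], 0.7), ([298.4, 132.2, 13.7, 34.5], 0.47)]
[ 0.3578 -0.0507  1.0683]
```

Run:
```python
import cv2
t=cv2.imread('pics/t0.png');s=cv2.imread('pics/s0.png')
cv2.imwrite('pics/t1.png',cv2.resize(t[30:270,130:450],None,fx=2.5,fy=2.5,interpolation=2))
cv2.imwrite('pics/s1.png',cv2.resize(s[100:300,170:410],None,fx=3,fy=3,interpolation=2))
```

```text
(no output)
```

View pics/t1.png

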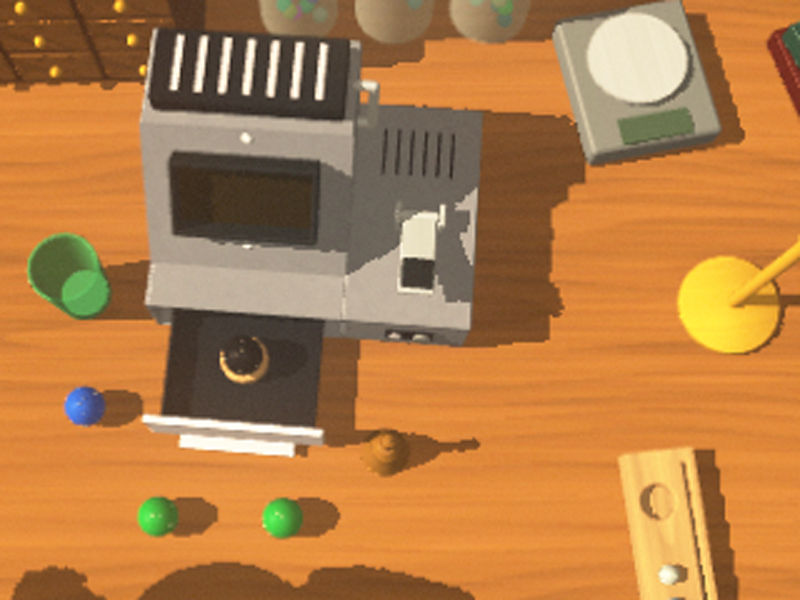

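View pics/s1.png

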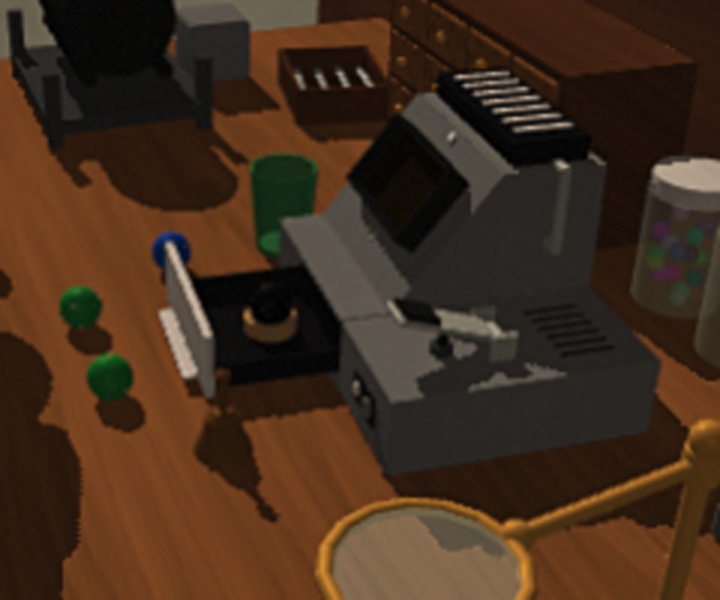

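The top view shows the black marble in the beech cup of the open drawer, at about (227,172) in the full image. The look-alikes are blue at (164,192) and green at (193,236) and (243,237). Only the black one fits the onyx, and I don't have to grasp any of them. The bell is at (285,211), just right of the drawer front. Next I'll measure poses.

Run:
```python
from h import *
from scipy.optimize import least_squares
np.set_printoptions(precision=4,suppress=True)
s=look('side');t=look('top')
c=lambda u,v:(130+u/2.5,30+v/2.5); d=lambda u,v:(170+u/3,100+v/3)
# cabinet-frame points, (cam, pixel)
P=[((0,.165,.078),t,c(147,304)),((0,-.035,.078),t,c(343,320)),((0,-.165,.078),t,c(467,331)),
   ((0,-.165,.078),s,d(385,430)),((0,-.035,.078),s,d(340,322)),((0,.165,.078),s,d(281,221)),((.24,-.165,.078),s,d(655,360)),((.24,-.165,.078),t,c(482,112))]
def W(q,X):
    a=q[2];return np.array([q[0]+np.cos(a)*X[0]-np.sin(a)*X[1],q[1]+np.sin(a)*X[0]+np.cos(a)*X[1],X[2]])
f=lambda q:np.concatenate([proj(p,W(q,X))-uv for X,p,uv in P])
r=least_squares(f,[.65,0,0],loss='soft_l1');q=r.x
print('cab',q[:2],np.degrees(q[2]));print(f(q).reshape(-1,2))
inv=lambda X:np.array([[np.cos(q[2]),np.sin(q[2])],[-np.sin(q[2]),np.cos(q[2])]])@(X[:2]-q[:2])
for u,v in[(143,417),(323,432),(145,427),(323,442)]: print('front top edge cab',inv(at_z(t,*c(u,v),.072)))
print('lip',[inv(at_z(t,*c(u,v),.014)) for u,v in[(180,447),(295,455)]])
print('pad top',W(q,(.110-.075*np.cos(.32),-.105,.123)),proj(t,W(q,(.035,-.105,.123)))-130*np.array([1,0])-[0,30])
for n,u,v,z in[('bell',285.1,212,.05),('gl',193,236.5,.018),('gr',243,237,.018),('blue',164,192,.018),('tumbler',158,142,.05),('marble',227,172,.041)]:
    w=at_z(t,u,v,z);print(n,w,'cab',inv(w))
for q_ in ['pad_top','lamp_key','onyx','drawer_front']:
  for n,p in(('s',s),('t',t)):
    m=cut_out(q_,p)
    for k in m[:3]: print(q_,n,round(k['score'],2),np.round(k['extent'],1),np.mean(np.argwhere(k['mask']),0)[::-1])
```

```text
cab [ 0.6338 -0.0159] -4.963968647200048
[[-0.8169  0.1832]
 [-0.5007  0.3131]
 [ 1.7514  0.3082]
 [ 0.9694 -9.0917]
 [-0.6575 -1.1522]
 [-0.9621 -1.1124]
 [ 2.0957  0.5117]
 [ 1.1806 -0.0981]]
front top edge cab [-0.1141  0.1535]
front top edge cab [-0.1131 -0.0264]
front top edge cab [-0.1239  0.1503]
front top edge cab [-0.123  -0.0273]
lip [array([-0.1331,  0.123 ]), array([-0.1306,  0.0022])]
pad top [ 0.6634 -0.1239  0.123 ] [166.9036 111.8257]
bell [ 0.4992 -0.0971  0.05  ] cab [-0.1271 -0.0926]
gl [0.4392 0.1386 0.018 ] cab [-0.2073  0.1371]
gr [0.4387 0.0096 0.018 ] cab [-0.1966  0.0085]
blue [0.5556 0.22   0.018 ] cab [-0.0983  0.2282]
tumbler [0.6833 0.2348 0.05  ] cab [0.0276 0.2541]
marble [0.6043 0.0519 0.041 ] cab [-0.0352  0.065 ]
pad_top s 0.7 [315.5 205.2  32.7  12.8] [316.4221 206.7059]
pad_top t 0.9 [295.7 132.5  12.2  34.2] [296.567  130.8951]
lamp_key s 0.55 [315.2 205.8  37.4   9.4] [316.5087 206.7612]
lamp_key t 0.81 [295.4 130.1  12.7  33.1] [296.5863 130.7655]
onyx s 0.67 [225.7 184.6  11.2  13.4] [225.625  182.2727]
onyx s 0.58 [260.5 203.5  13.3  11. ] [259.2    201.4182]
onyx s 0.5 [206.1 227.6  16.   15.9] [206.7833 225.2889]
onyx t 0.69 [229.4 172.7  17.3  13.6] [226.4663 171.6394]
onyx t 0.57 [242.2 238.1   9.5  12. ] [242.426  237.1479]
onyx t 0.54 [163.9 191.1  20.1  12.2] [163.6875 192.4531]
drawer_front s 0.67 [254.3 206.4  60.3  51. ] [251.8015 209.1185]
drawer_front t 0.65 [224.1 182.4  68.5  62.9] [225.7362 183.2841]
```

Call:
step_arm(moves=[[[0, 0, -6.8], [0, 0, 0], 0], [[0, 0, -6.8], [0, 0, 0], 0], [[0, 0, -6.8], [0, 0, 0], 0], [[0, 0, 0], [-0.0147, -0.0297, 0], 0], [[0, 0, 0], [-0.0147, -0.0297, 0], 0]], squeeze=20)

```text
time_s: 2.02
tool_pos: [0.3017, 0.5261, 0.2181]
eef_rot: [179.9, -0.1, 175.2]
force: [0.1, -1.1, -0.6]
gripper_width: 0.0643
grip_force: 0.0
```

Call:
step_arm(moves=[[[0, 0, 0], [-0.0147, -0.0297, 0], 0], [[0, 0, 0], [-0.0147, -0.0297, 0], 0], [[0, 0, 0], [-0.0147, -0.0297, 0], 0], [[0, 0, 0], [-0.0147, -0.0297, 0], 0], [[0, 0, 0], [-0.0147, -0.0297, 0], 0]])

```text
time_s: 2.43
tool_pos: [0.3639, 0.3694, 0.2189]
eef_rot: [180.0, 0.0, 175.0]
force: [0.8, 1.1, 0.0]
gripper_width: 0.031
grip_force: 0.0
```

Call:
step_arm(moves=[[[0, 0, 0], [-0.0147, -0.0297, 0], 0], [[0, 0, 0], [-0.0147, -0.0297, 0], 0], [[0, 0, 0], [-0.0147, -0.0297, 0], 0], [[0, 0, 0], [-0.0147, -0.0297, 0], 0], [[0, 0, 0], [-0.0147, -0.0297, 0], 0]])

```text
time_s: 2.85
tool_pos: [0.4241, 0.2151, 0.219]
eef_rot: [180.0, 0.0, 175.0]
force: [-0.0, 0.4, -0.4]
gripper_width: 0.0012
grip_force: 0.0
```

Call:
step_arm(moves=[[[0, 0, 0], [-0.0147, -0.0297, 0], 0], [[0, 0, 0], [-0.0147, -0.0297, 0], 0], [[0, 0, 0], [-0.0147, -0.0297, 0], 0], [[0, 0, 0], [-0.0147, -0.0297, 0], 0], [[0, 0, 0], [-0.0147, -0.0297, 0], 0]])

```text
time_s: 3.27
tool_pos: [0.4843, 0.0606, 0.219]
eef_rot: [180.0, 0.0, 175.0]
force: [0.6, 0.9, 1.0]
gripper_width: 0.0005
grip_force: 0.0
```

Call:
step_arm(moves=[[[0, 0, 0], [0, 0, 0], 0]])

```text
time_s: 3.35
tool_pos: [0.4862, 0.0538, 0.219]
eef_rot: [-179.7, 0.2, 174.3]
force: [0.4, 0.1, 0.1]
gripper_width: 0.0001
grip_force: 0.0
```

Call:
step_arm(moves=[[[0, 0, 0], [0, 0, 0.03], 0], [[0, 0, 0], [0, 0, 0.03], 0], [[0, 0, 0], [0, 0, 0.02], 0], [[0, 0, 0], [0, 0, 0], 0]])

```text
time_s: 3.68
tool_pos: [0.4809, 0.0618, 0.1354]
eef_rot: [-179.9, -0.5, 175.0]
force: [-0.0, -0.5, -0.2]
gripper_width: 0.0006
grip_force: 0.0
```

Run:
```python
from h import *
s=look('side');t=look('top');x=read_state();print(x['tool_pos'],x['eef_rot'],proj(s,x['tool_pos']),proj(t,x['tool_pos']))
a=cv2.resize(s['img'][100:290,150:350],None,fx=2,fy=2);b=cv2.resize(t['img'][90:280,140:340],None,fx=2,fy=2)
cv2.imwrite('pics/c1.png',np.hstack([a,b]))
```

```text
[0.48383145 0.06233845 0.13875621] [-1.79991145e+02 -3.68819519e-02  1.74980886e+02] [215.85813798 174.83556937] [217.36728443 213.09472522]
```

View pics/c1.png

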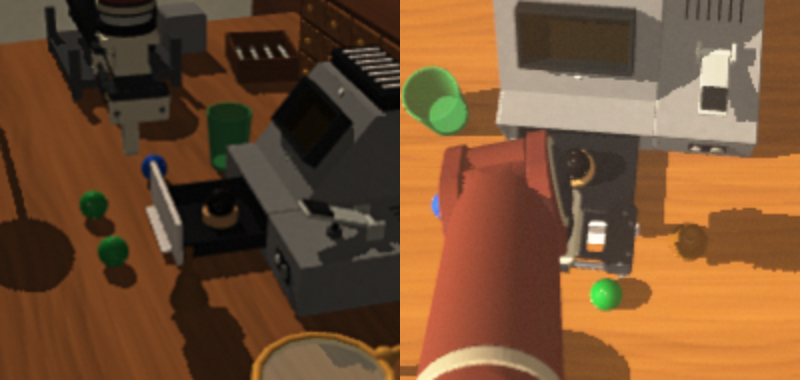

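Call:
step_arm(moves=[[[0, 0, 0], [0, 0, 0.03], 0], [[0, 0, 0], [0, 0, 0.03], 0], [[0, 0, 0], [0, 0, 0.025], 0], [[0, 0, 0], [0, 0, 0.008], 0], [[0, 0, 0], [0, 0, 0], 0]])

```text
time_s: 4.2
tool_pos: [0.4837, 0.0623, 0.0454]
eef_rot: [-180.0, -0.1, 175.0]
force: [-0.4, -0.2, 0.7]
gripper_width: 0.0002
grip_force: 0.0
```

Call:
step_arm(moves=[[[0, 0, 0], [-0.006, 0, 0], 0], [[0, 0, 0], [-0.006, 0, 0], 0], [[0, 0, 0], [-0.005, 0, 0], 0], [[0, 0, 0], [-0.003, 0, 0], 0], [[0, 0, 0], [-0.002, 0, 0], 0]])

```text
time_s: 4.62
tool_pos: [0.5072, 0.0602, 0.0466]
eef_rot: [180.0, 0.1, 175.0]
force: [-0.5, 0.7, 0.1]
gripper_width: 0.0005
grip_force: 0.0
```

Call:
step_arm(moves=[[[0, 0, 0], [-0.002, 0, 0], 0], [[0, 0, 0], [-0.002, 0, 0], 0], [[0, 0, 0], [-0.002, 0, 0], 0], [[0, 0, 0], [-0.002, 0, 0], 0], [[0, 0, 0], [-0.002, 0, 0], 0]])

```text
time_s: 5.03
tool_pos: [0.5151, 0.0594, 0.0455]
eef_rot: [-180.0, -0.1, 175.0]
force: [-1.0, -0.4, 0.3]
gripper_width: 0.0003
grip_force: 0.5
```

Call:
step_arm(moves=[[[0, 0, 0], [-0.002, 0, 0], 0], [[0, 0, 0], [-0.002, 0, 0], 0], [[0, 0, 0], [-0.002, 0, 0], 0], [[0, 0, 0], [-0.002, 0, 0], 0], [[0, 0, 0], [-0.002, 0, 0], 0]])

```text
time_s: 5.45
tool_pos: [0.5256, 0.0586, 0.0455]
eef_rot: [180.0, -0.0, 175.0]
force: [-1.6, 0.5, -0.0]
gripper_width: 0.001
grip_force: 0.5
```

Call:
step_arm(moves=[[[0, 0, 0], [-0.003, 0, 0], 0], [[0, 0, 0], [-0.004, 0, 0], 0], [[0, 0, 0], [-0.004, 0, 0], 0], [[0, 0, 0], [-0.004, 0, 0], 0], [[0, 0, 0], [-0.004, 0, 0], 0]])

```text
time_s: 5.87
tool_pos: [0.5449, 0.057, 0.0455]
eef_rot: [180.0, -0.0, 175.0]
force: [-1.1, 1.5, -0.5]
gripper_width: 0.0005
grip_force: 0.6
```

Call:
step_arm(moves=[[[0, 0, 0], [-0.004, 0, 0], 0], [[0, 0, 0], [-0.004, 0, 0], 0], [[0, 0, 0], [-0.004, 0, 0], 0], [[0, 0, 0], [-0.004, 0, 0], 0], [[0, 0, 0], [-0.004, 0, 0], 0]])

```text
time_s: 6.28
tool_pos: [0.5649, 0.0551, 0.0456]
eef_rot: [180.0, -0.0, 175.0]
force: [-1.8, 0.9, -0.7]
gripper_width: 0.0003
grip_force: 0.6
```

Call:
step_arm(moves=[[[0, 0, 0], [-0.004, 0, 0], 0], [[0, 0, 0], [-0.004, 0, 0], 0], [[0, 0, 0], [-0.004, 0, 0], 0], [[0, 0, 0], [-0.004, 0, 0], 0], [[0, 0, 0], [-0.003, 0, 0], 0]])

```text
time_s: 6.7
tool_pos: [0.584, 0.0532, 0.0457]
eef_rot: [-180.0, 0.0, 175.0]
force: [-0.5, 0.5, -0.3]
gripper_width: 0.0002
grip_force: 0.5
```

Run:
```python
from h import *
s=look('side');x=read_state();print(x['tool_pos'],x['force'])
cv2.imwrite('pics/c2.png',cv2.resize(s['img'][130:260,200:380],None,fx=3,fy=3))
```

```text
[0.58487608 0.0530322  0.04577609] [-0.00409697 -1.29643071 -0.59925013]
```

View pics/c2.png

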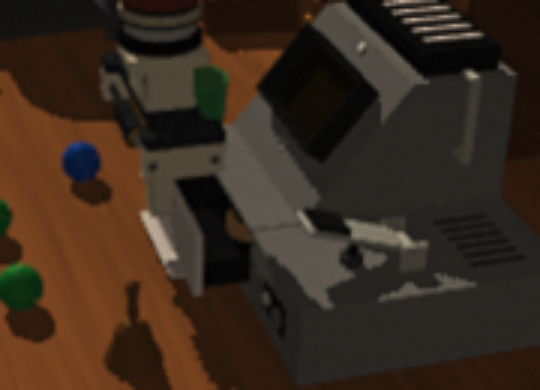

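Drawer is following the fingers with the cup and marble inside. I'll continue to the catch.

Call:
step_arm(moves=[[[0, 0, 0], [-0.003, 0, 0], 0], [[0, 0, 0], [-0.003, 0, 0], 0], [[0, 0, 0], [-0.003, 0, 0], 0], [[0, 0, 0], [-0.003, 0, 0], 0], [[0, 0, 0], [-0.003, 0, 0], 0]])

```text
time_s: 7.17
tool_pos: [0.5987, 0.0518, 0.0457]
eef_rot: [-180.0, 0.0, 175.0]
force: [-1.7, 0.5, 0.3]
gripper_width: 0.0007
grip_force: 0.6
```

Call:
step_arm(moves=[[[0, 0, 0], [-0.003, 0, 0], 0], [[0, 0, 0], [-0.003, 0, 0], 0], [[0, 0, 0], [-0.002, 0, 0], 0], [[0, 0, 0], [-0.002, 0, 0], 0], [[0, 0, 0], [-0.002, 0, 0], 0]])

```text
time_s: 7.58
tool_pos: [0.6104, 0.0509, 0.0456]
eef_rot: [-180.0, -0.0, 175.0]
force: [-1.5, 1.3, 0.1]
gripper_width: 0.0003
grip_force: 0.5
```

Call:
step_arm(moves=[[[0, 0, 0], [-0.001, 0, 0], 0], [[0, 0, 0], [-0.001, 0, 0], 0], [[0, 0, 0], [-0.001, 0, 0], 0]])

```text
time_s: 7.83
tool_pos: [0.6122, 0.0508, 0.0456]
eef_rot: [-180.0, -0.2, 175.0]
force: [-4.8, -0.3, 2.2]
gripper_width: 0.0007
grip_force: 2.0
```

Call:
step_arm(moves=[[[0, 0, 0], [-0.001, 0, 0], 0], [[0, 0, 0], [-0.001, 0, 0], 0], [[0, 0, 0], [-0.001, 0, 0], 0]])

```text
time_s: 8.08
tool_pos: [0.6126, 0.0507, 0.0455]
eef_rot: [-179.9, -0.5, 175.0]
force: [-8.8, -0.6, 7.8]
gripper_width: 0.0003
grip_force: 4.5
```

Call:
step_arm(moves=[[[0, 0, 0], [-0.001, 0, 0], 0], [[0, 0, 0], [-0.001, 0, 0], 0], [[0, 0, 0], [-0.001, 0, 0], 0]])

```text
time_s: 8.33
tool_pos: [0.6127, 0.0507, 0.0454]
eef_rot: [-179.9, -0.8, 175.0]
force: [-14.3, 0.4, 11.4]
gripper_width: 0.0008
grip_force: 7.0
```

Run:
```python
from h import *
s=look('side');x=read_state();print(x['tool_pos'],x['force'],x['moment'],x['eef_rot'],x['joints'])
cv2.imwrite('pics/c3.png',cv2.resize(s['img'][60:250,190:390],None,fx=3,fy=3,interpolation=2))
```

```text
[0.61271824 0.05072816 0.04540199] [-12.12243551  -0.07124154  11.2674812 ] [0.09651676 2.57994368 0.10900435] [-179.90883389   -0.82301889  175.03733839] [-5.73190224 44.02729441 -1.66927076 96.4593506   1.66705493 40.36175986
 76.81920014]
```

View pics/c3.png

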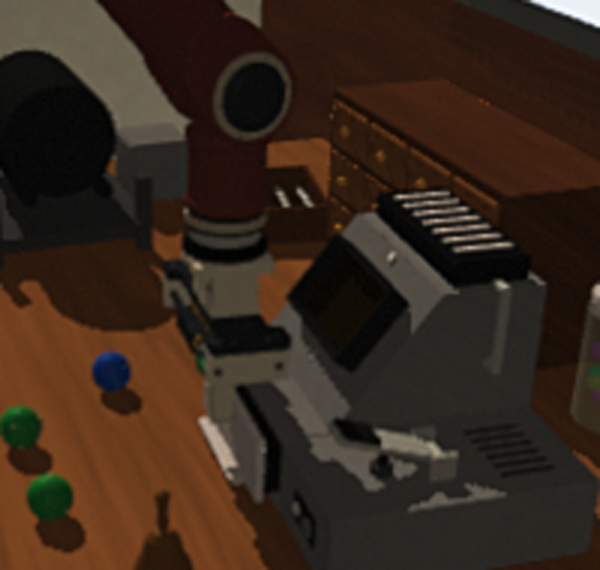

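Force and moment fit the fingertip meeting the catch, about 11 mm from home, not a body collision. I'll ease the downward component and push on gently.

Call:
step_arm(moves=[[[0, 0, 0], [0, 0, -0.002], 0], [[0, 0, 0], [0, 0, -0.002], 0], [[0, 0, 0], [0, 0, 0], 0]])

```text
time_s: 8.63
tool_pos: [0.6125, 0.0507, 0.047]
eef_rot: [-179.9, -0.8, 175.0]
force: [-8.4, 0.9, -1.3]
gripper_width: 0.0006
grip_force: 4.2
```

Call:
step_arm(moves=[[[0, 0, 0], [-0.001, 0, 0], 0], [[0, 0, 0], [-0.001, 0, 0], 0]])

```text
time_s: 8.8
tool_pos: [0.6126, 0.0507, 0.047]
eef_rot: [-179.9, -1.1, 175.1]
force: [-12.3, 0.6, 2.4]
gripper_width: 0.0008
grip_force: 6.5
```

Call:
step_arm(moves=[[[0, 0, 0], [-0.001, 0, -0.001], 0], [[0, 0, 0], [-0.001, 0, 0], 0]])

```text
time_s: 8.97
tool_pos: [0.6126, 0.0506, 0.0471]
eef_rot: [-179.8, -1.4, 175.1]
force: [-14.4, 0.8, 1.8]
gripper_width: 0.0009
grip_force: 7.3
```

Call:
step_arm(moves=[[[0, 0, 0], [-0.001, 0, -0.001], 0], [[0, 0, 0], [-0.001, 0, 0], 0]])

```text
time_s: 9.13
tool_pos: [0.6132, 0.0506, 0.0471]
eef_rot: [-179.8, -1.5, 175.1]
force: [-15.4, 1.2, -1.2]
gripper_width: 0.0004
grip_force: 7.7
```

Call:
step_arm(moves=[[[0, 0, 0], [-0.001, 0, 0], 0], [[0, 0, 0], [-0.001, 0, 0], 0]])

```text
time_s: 9.3
tool_pos: [0.6133, 0.0506, 0.0472]
eef_rot: [-179.8, -1.8, 175.1]
force: [-18.3, 1.0, 2.3]
gripper_width: 0.0007
grip_force: 9.3
```

Call:
step_arm(moves=[[[0, 0, 0], [-0.001, 0, -0.001], 0], [[0, 0, 0], [-0.001, 0, 0], 0]])

```text
time_s: 9.47
tool_pos: [0.6134, 0.0506, 0.0472]
eef_rot: [-179.8, -2.0, 175.1]
force: [-20.8, 1.2, 1.1]
gripper_width: 0.0003
grip_force: 10.1
```

Force rises like a hard stop, so the drawer may already be home. I'll back off and compare the front face with the projected home and 11 mm positions.

Call:
step_arm(moves=[[[0, 0, 0], [0.004, 0, 0.001], 0], [[0, 0, 0], [0.008, 0, 0.002], 0], [[0, 0, 0], [0.015, 0, 0.001], 0], [[0, 0, 0], [0.02, 0, 0], 0], [[0, 0, 0], [0, 0, 0], 0]])

```text
time_s: 9.88
tool_pos: [0.5792, 0.0542, 0.0482]
eef_rot: [-180.0, -0.2, 175.0]
force: [-0.4, 0.0, -0.1]
gripper_width: 0.0004
grip_force: 0.0
```

Run:
```python
from h import *
s=look('side');t=look('top');x=read_state();print(x['tool_pos'],x['force'],x['eef_rot'])
a=np.radians(-4.964)
W=lambda X:np.array([.6338+np.cos(a)*X[0]-np.sin(a)*X[1],-.0159+np.sin(a)*X[0]+np.cos(a)*X[1],X[2]])
out=[]
for p,(v0,u0),n in((s,(150,215),'s'),(t,(125,170),'t')):
    im=cv2.resize(p['img'][v0:v0+90,u0:u0+130],None,fx=6,fy=6,interpolation=2)[:540]
    for op,col in((0,(0,255,0)),(.011,(0,0,255))):
        q=[(proj(p,W((-.008-op,y,z)))-[u0,v0])*6+3 for y,z in((-.025,.008),(-.025,.072),(.155,.072))]
        cv2.polylines(im,[np.int32(q)],False,col,1)
    out.append(im[:,:780])
cv2.imwrite('pics/c4.png',cv2.resize(np.vstack([out[0][60:480],out[1][:420]]),(550,590)))
```

```text
[0.58353225 0.05372937 0.04899618] [ 0.35219168  0.47998721 -0.24653849] [1.79971174e+02 1.41644990e-01 1.74997344e+02]
```

View pics/c4.png

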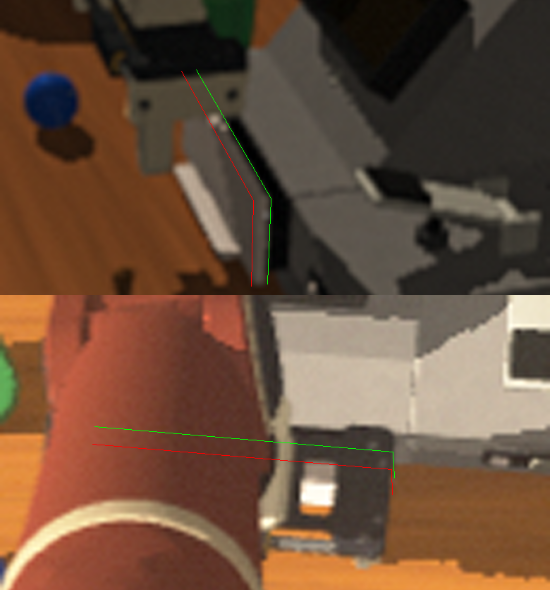

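The gap in the side view shows the drawer still about 11 mm open, right at the catch. I'll push again with the fingertips higher on the front, so no wider finger part can meet the 78 mm ledge.

Call:
step_arm(moves=[[[0, 0, 0], [0, 0, -0.011], 0], [[0, 0, 0], [-0.008, 0, 0], 0], [[0, 0, 0], [-0.008, 0, 0], 0], [[0, 0, 0], [-0.006, 0, 0], 0], [[0, 0, 0], [0, 0, 0], 0]])

```text
time_s: 10.4
tool_pos: [0.6069, 0.051, 0.0597]
eef_rot: [180.0, 0.2, 174.9]
force: [1.0, 0.5, 1.4]
gripper_width: 0.0007
grip_force: 0.0
```

Call:
step_arm(moves=[[[0, 0, 0], [-0.003, 0, 0], 0], [[0, 0, 0], [-0.003, 0, 0], 0], [[0, 0, 0], [-0.002, 0, 0], 0], [[0, 0, 0], [0, 0, 0], 0]])

```text
time_s: 10.73
tool_pos: [0.6126, 0.0508, 0.0595]
eef_rot: [-180.0, 0.0, 175.0]
force: [-0.1, 0.2, -1.0]
gripper_width: 0.0004
grip_force: 0.0
```

Call:
step_arm(moves=[[[0, 0, 0], [-0.002, 0, -0.001], 0], [[0, 0, 0], [-0.002, 0, -0.001], 0], [[0, 0, 0], [0, 0, 0], 0]])

```text
time_s: 10.98
tool_pos: [0.6132, 0.0507, 0.0605]
eef_rot: [-180.0, -0.4, 175.0]
force: [-4.6, 0.5, -1.6]
gripper_width: 0.0002
grip_force: 2.3
```

Call:
step_arm(moves=[[[0, 0, 0], [-0.002, 0, -0.001], 0], [[0, 0, 0], [-0.002, 0, -0.001], 0], [[0, 0, 0], [0, 0, 0], 0]])

```text
time_s: 11.23
tool_pos: [0.6135, 0.0506, 0.0608]
eef_rot: [-179.9, -0.9, 175.0]
force: [-8.8, 1.1, -4.8]
gripper_width: 0.0004
grip_force: 4.1
```

Call:
step_arm(moves=[[[0, 0, 0], [-0.002, 0, 0], 0], [[0, 0, 0], [-0.002, 0, 0], 0], [[0, 0, 0], [-0.002, 0, 0], 0], [[0, 0, 0], [0, 0, 0], 0]])

```text
time_s: 11.57
tool_pos: [0.6139, 0.0506, 0.0608]
eef_rot: [-179.8, -1.6, 175.1]
force: [-17.8, 1.4, 4.1]
gripper_width: 0.0003
grip_force: 8.8
```

Call:
step_arm(moves=[[[0, 0, 0], [-0.002, 0, 0], 0], [[0, 0, 0], [-0.002, 0, 0], 0], [[0, 0, 0], [-0.002, 0, 0], 0], [[0, 0, 0], [0, 0, 0], 0]])

```text
time_s: 11.9
tool_pos: [0.6234, 0.0498, 0.0612]
eef_rot: [-179.9, -1.1, 175.0]
force: [-11.1, 1.3, -0.0]
gripper_width: 0.0006
grip_force: 6.1
```

It gave way and moved about 10 mm. I'll press a little more to confirm it is against the stop.

Call:
step_arm(moves=[[[0, 0, 0], [-0.002, 0, 0], 0], [[0, 0, 0], [-0.002, 0, 0], 0], [[0, 0, 0], [0, 0, 0], 0]])

```text
time_s: 12.15
tool_pos: [0.6235, 0.0499, 0.0612]
eef_rot: [-179.8, -1.6, 175.1]
force: [-19.8, 1.4, 8.2]
gripper_width: 0.0007
grip_force: 9.5
```

Call:
step_arm(moves=[[[0, 0, 0], [-0.002, 0, 0], 0], [[0, 0, 0], [-0.002, 0, 0], 0], [[0, 0, 0], [0, 0, 0], 0]])

```text
time_s: 12.4
tool_pos: [0.6235, 0.0498, 0.0612]
eef_rot: [-179.8, -2.2, 175.1]
force: [-24.7, 1.7, 12.9]
gripper_width: 0.0006
grip_force: 12.9
```

Call:
step_arm(moves=[[[0, 0, 0], [0.01, 0, 0], 0], [[0, 0, 0], [0.01, 0, 0], 0], [[0, 0, 0], [0.015, 0, 0], 0], [[0, 0, 0], [0.015, 0, 0], 0], [[0, 0, 0], [0, 0, 0], 0]])

```text
time_s: 12.82
tool_pos: [0.589, 0.0532, 0.0643]
eef_rot: [180.0, -0.0, 175.0]
force: [0.4, 0.0, -0.9]
gripper_width: 0.0007
grip_force: 0.0
```

Run:
```python
from h import *
s=look('side');x=read_state();print(x['tool_pos'],x['force'],x['eef_rot'])
a=np.radians(-4.964)
W=lambda X:np.array([.6338+np.cos(a)*X[0]-np.sin(a)*X[1],-.0159+np.sin(a)*X[0]+np.cos(a)*X[1],X[2]])
p=s;v0,u0=150,215
im=cv2.resize(p['img'][v0:v0+90,u0:u0+130],None,fx=6,fy=6,interpolation=2)
q=[(proj(p,W((-.008,y,z)))-[u0,v0])*6+3 for y,z in((-.025,.008),(-.025,.072),(.155,.072))]
for k in q: cv2.circle(im,tuple(np.int32(k).tolist()),4,(0,255,0),1)
cv2.imwrite('pics/c5.png',im)
for o in (cut_out('onyx',s)): print(round(o['score'],2),np.round(o['extent'],1))
```

```text
[0.5909728  0.05303574 0.06445131] [ 0.05734867 -0.58811734 -0.82197763] [1.79975155e+02 1.38194467e-01 1.75004250e+02]
0.65 [196.5 203.8  19.4  15.7]
0.6 [207.9 228.6  16.2  12.9]
0.45 [226.1 184.6  12.9  10.5]
0.32 [316.2 207.1  37.9  10.7]
```

View pics/c5.png

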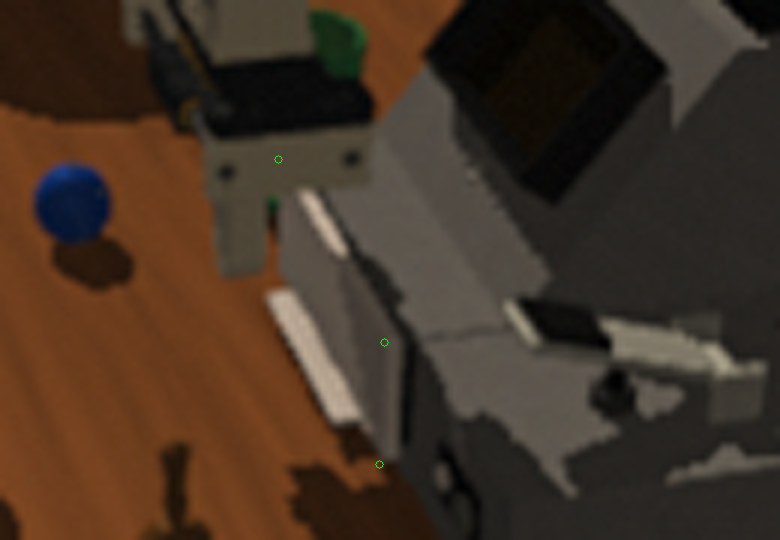

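Now the drawer front is flush: its outer edge lies on the projected home corners (384,342), it stopped hard there, and it stayed when released. Next I'll go up, turn 90° so the gripper body clears the hood, and move above the key.

Call:
step_arm(moves=[[[0, 0, 0], [0, 0, -0.035], 0], [[0, 0, 0], [0, 0, -0.035], 0], [[0, 0, 0], [0, 0, -0.035], 0], [[0, 0, 0], [0, 0, -0.035], 0], [[0, 0, 6.9], [0, 0, 0], 0]])

```text
time_s: 13.33
tool_pos: [0.5971, 0.0528, 0.2122]
eef_rot: [179.7, 1.0, 167.9]
force: [0.5, 0.4, 0.5]
gripper_width: 0.0005
grip_force: 0.0
```

Call:
step_arm(moves=[[[0, 0, 6.9], [0, 0, 0], 0], [[0, 0, 6.9], [0, 0, 0], 0], [[0, 0, 6.9], [0, 0, 0], 0], [[0, 0, 6.9], [0, 0, 0], 0], [[0, 0, 6.9], [0, 0, 0], 0]])

```text
time_s: 13.75
tool_pos: [0.5924, 0.0526, 0.2043]
eef_rot: [179.9, 0.1, 133.2]
force: [0.9, 0.3, 0.0]
gripper_width: 0.0005
grip_force: 0.0
```

Call:
step_arm(moves=[[[0, 0, 6.9], [0, 0, 0], 0], [[0, 0, 6.9], [0, 0, 0], 0], [[0, 0, 6.9], [0, 0, 0], 0], [[0, 0, 6.9], [0, 0, 0], 0], [[0, 0, 6.9], [0, 0, 0], 0]])

```text
time_s: 14.17
tool_pos: [0.5924, 0.0526, 0.2043]
eef_rot: [179.8, 0.1, 98.7]
force: [-0.2, 0.9, -0.3]
gripper_width: 0.0005
grip_force: 0.0
```

Call:
step_arm(moves=[[[0, 0, 6.9], [0, 0, 0], 0], [[0, 0, 6.9], [0, 0, 0], 0], [[0, 0, 0.3], [0, 0, 0], 0], [[0, 0, 0], [-0.0283, 0.0171, 0], 0], [[0, 0, 0], [-0.0283, 0.0171, 0], 0]])

```text
time_s: 14.58
tool_pos: [0.621, -0.0041, 0.204]
eef_rot: [179.9, -0.1, 85.5]
force: [1.2, -0.6, -0.0]
gripper_width: 0.0005
grip_force: 0.0
```

Call:
step_arm(moves=[[[0, 0, 0], [-0.0283, 0.0171, 0], 0], [[0, 0, 0], [-0.0283, 0.0171, 0], 0], [[0, 0, 0], [-0.0283, 0.0171, 0], 0], [[0, 0, 0], [-0.0283, 0.0171, 0], 0], [[0, 0, 0], [0, 0, 0], 0]])

```text
time_s: 15.0
tool_pos: [0.6791, -0.136, 0.2036]
eef_rot: [179.8, 0.5, 84.6]
force: [0.1, -1.0, -0.3]
gripper_width: 0.0006
grip_force: 0.0
```

Call:
step_arm(moves=[[[0, 0, 0], [0, 0, 0.02], 0], [[0, 0, 0], [0, 0, 0.015], 0], [[0, 0, 0], [0, 0, 0], 0], [[0, 0, 0], [0, 0, 0], 0]])

```text
time_s: 15.33
tool_pos: [0.6779, -0.1252, 0.1681]
eef_rot: [-179.9, 0.0, 85.1]
force: [-0.3, 0.3, 0.7]
gripper_width: 0.0004
grip_force: 0.0
```

Run:
```python
from h import *
s=look('side');t=look('top');x=read_state();print(x['tool_pos'],x['force'],x['eef_rot'],x['joints'])
a=cv2.resize(s['img'][110:250,240:375],None,fx=3,fy=3,interpolation=2)[:420];b=cv2.resize(t['img'][80:220,220:345],None,fx=3,fy=3,interpolation=2)
cv2.imwrite('pics/c6.png',np.hstack([a,b]))
```

```text
[ 0.67871447 -0.12554671  0.16985378] [0.15748494 0.3241154  0.82548584] [1.79862892e+02 3.76919695e-02 8.50577568e+01] [ -2.47815862  42.7455921   21.46827086  78.06952008 -16.3104777
  62.07020473  16.45691132]
```

View pics/c6.png

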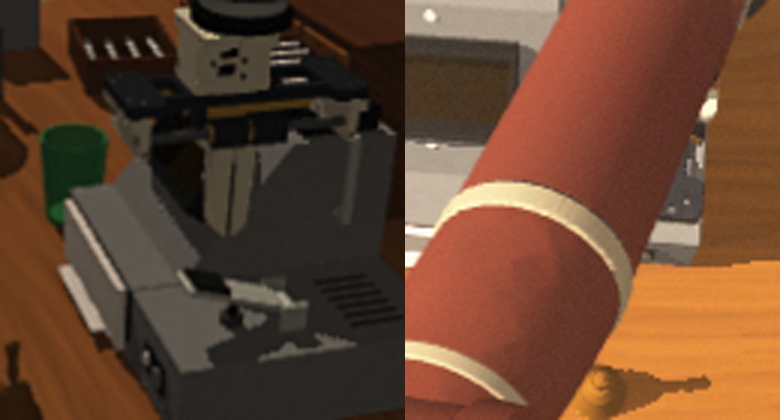

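The fingers hang above the key with their front edge over the pad. The bell, tumbler and drawer haven't moved. I'll go down and feel for contact.

Call:
step_arm(moves=[[[0, 0, 0], [0, -0.005, 0.015], 0], [[0, 0, 0], [0, 0, 0.012], 0], [[0, 0, 0], [0, 0, 0.01], 0], [[0, 0, 0], [0, 0, 0.003], 0], [[0, 0, 0], [0, 0, 0], 0]])

```text
time_s: 15.85
tool_pos: [0.6723, -0.1245, 0.1275]
eef_rot: [-179.9, -0.0, 85.0]
force: [-0.3, 0.7, -0.7]
gripper_width: 0.0006
grip_force: 0.0
```

Call:
step_arm(moves=[[[0, 0, 0], [0, 0, 0.0015], 0], [[0, 0, 0], [0, 0, 0.0015], 0], [[0, 0, 0], [0, 0, 0], 0]])

```text
time_s: 16.1
tool_pos: [0.673, -0.125, 0.1259]
eef_rot: [180.0, 0.0, 85.0]
force: [-0.4, -0.5, 0.4]
gripper_width: 0.0004
grip_force: 0.0
```

Call:
step_arm(moves=[[[0, 0, 0], [0, 0, 0.001], 0], [[0, 0, 0], [0, 0, 0.001], 0], [[0, 0, 0], [0, 0, 0], 0]])

```text
time_s: 16.35
tool_pos: [0.6729, -0.125, 0.1238]
eef_rot: [180.0, 0.0, 85.0]
force: [0.2, -0.3, 0.7]
gripper_width: 0.0006
grip_force: 0.1
```

Call:
step_arm(moves=[[[0, 0, 0], [0, 0, 0.001], 0], [[0, 0, 0], [0, 0, 0], 0]])

```text
time_s: 16.52
tool_pos: [0.6727, -0.125, 0.1231]
eef_rot: [180.0, 0.0, 85.0]
force: [-1.4, -0.4, 2.7]
gripper_width: 0.0005
grip_force: 1.3
```

Call:
step_arm(moves=[[[0, 0, 0], [0, 0, 0.001], 0], [[0, 0, 0], [0, 0, 0], 0]])

```text
time_s: 16.68
tool_pos: [0.6725, -0.125, 0.1219]
eef_rot: [-180.0, 0.0, 85.0]
force: [-1.3, -0.5, 2.8]
gripper_width: 0.0006
grip_force: 1.4
```

Call:
step_arm(moves=[[[0, 0, 0], [0, 0, 0.001], 0], [[0, 0, 0], [0, 0, 0], 0]])

```text
time_s: 16.85
tool_pos: [0.6725, -0.125, 0.1207]
eef_rot: [-180.0, 0.0, 85.0]
force: [-2.4, -0.4, 3.7]
gripper_width: 0.0004
grip_force: 1.5
```

Call:
step_arm(moves=[[[0, 0, 0], [0, 0, 0.001], 0], [[0, 0, 0], [0, 0, 0], 0]])

```text
time_s: 17.02
tool_pos: [0.6725, -0.125, 0.1195]
eef_rot: [-180.0, 0.0, 85.0]
force: [-1.6, -0.6, 3.3]
gripper_width: 0.0006
grip_force: 1.6
```

Call:
step_arm(moves=[[[0, 0, 0], [0, 0, 0.0012], 0], [[0, 0, 0], [0, 0, 0.0012], 0], [[0, 0, 0], [0, 0, 0.0012], 0], [[0, 0, 0], [0, 0, 0.0012], 0], [[0, 0, 0], [0, 0, 0], 0]])

```text
time_s: 17.43
tool_pos: [0.6723, -0.125, 0.1145]
eef_rot: [-179.9, 0.0, 85.0]
force: [-3.2, 0.3, 4.5]
gripper_width: 0.0004
grip_force: 2.1
```

Call:
step_arm(moves=[[[0, 0, 0], [0, 0, 0.001], 0], [[0, 0, 0], [0, 0, 0.001], 0], [[0, 0, 0], [0, 0, 0], 0]])

```text
time_s: 17.68
tool_pos: [0.6724, -0.1249, 0.1127]
eef_rot: [-180.0, 0.0, 85.0]
force: [-2.9, 0.1, 5.1]
gripper_width: 0.0001
grip_force: 2.2
```

Call:
step_arm(moves=[[[0, 0, 0], [0, 0, 0.0007], 0], [[0, 0, 0], [0, 0, 0], 0]])

```text
time_s: 17.85
tool_pos: [0.6724, -0.1249, 0.1121]
eef_rot: [-180.0, 0.0, 85.0]
force: [-2.7, -0.1, 5.0]
gripper_width: 0.0007
grip_force: 2.3
```

Call:
step_arm(moves=[[[0, 0, 0], [0, 0, 0.0007], 0], [[0, 0, 0], [0, 0, 0], 0]])

```text
time_s: 18.02
tool_pos: [0.6724, -0.125, 0.1114]
eef_rot: [-180.0, -0.0, 85.0]
force: [-2.6, 0.8, 6.0]
gripper_width: 0.0004
grip_force: 2.4
```

Call:
step_arm(moves=[[[0, 0, 0], [0, 0, 0.0006], 0], [[0, 0, 0], [0, 0, 0], 0]])

```text
time_s: 18.18
tool_pos: [0.6723, -0.1249, 0.1108]
eef_rot: [-179.9, -0.0, 85.0]
force: [-2.5, -0.3, 5.7]
gripper_width: 0.0003
grip_force: 2.4
```

Call:
step_arm(moves=[[[0, 0, 0], [0, 0, 0.0006], 0], [[0, 0, 0], [0, 0, 0], 0]])

```text
time_s: 18.35
tool_pos: [0.6722, -0.125, 0.1105]
eef_rot: [-179.9, -0.0, 85.0]
force: [-4.8, 0.9, 6.4]
gripper_width: 0.0002
grip_force: 2.9
```

The second-step spring showed up: force rises while the travel stalls, at about 0.17. I'll ease back a touch and hold.

Call:
step_arm(moves=[[[0, 0, 0], [0, 0, -0.0006], 0], [[0, 0, 0], [0, 0, 0], 0], [[0, 0, 0], [0, 0, 0], 0], [[0, 0, 0], [0, 0, 0], 0], [[0, 0, 0], [0, 0, 0], 0]])

```text
time_s: 18.77
tool_pos: [0.6723, -0.1249, 0.111]
eef_rot: [-180.0, 0.0, 85.0]
force: [-2.6, 0.1, 5.7]
gripper_width: 0.0004
grip_force: 2.4
```

Run:
```python
from h import *
s=look('side');x=read_state();print(x['tool_pos'],x['force'],x['grip_force'])
cv2.imwrite('pics/c7.png',cv2.resize(s['img'][130:260,215:385],None,fx=4,fy=4,interpolation=2))
```

```text
[ 0.67233776 -0.12492952  0.110943  ] [-2.92611585 -0.24838361  5.18952047] 2.4070043116807938
```

View pics/c7.png

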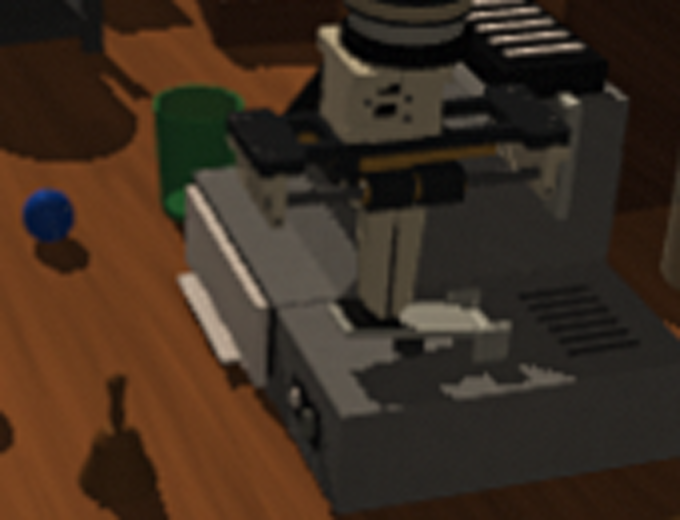

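The side view shows the drawer flush and home (front edge at about (265,330)). The fingers sit on the black pad at (375,315), with the key about half down, and the tumbler and bell are in place. Handing in.

```bash
python3 -c "
from rig import *
print(sign_off())"
```

```text
the job is handed in; nothing more can be done
None
```

The drawer is home against its stop and stayed there when released, and the fingers are holding the lamp key at about half travel (roughly 0.16–0.17 rad, estimated from fingertip height and force). I last saw the marble in its cup with the drawer about half in. I couldn't check it after the catch let go with a jolt at about 18 N or more.

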